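Make up the boiled-egg tray and the fish tray

ROBOT

A 6-joint arm with a two-finger parallel gripper is mounted at the origin on a cart in front of the work surface, level with it; the furniture and walls round the work are solid. World frame = base frame: x ahead of the robot, y to its left, z up, the work surface at z = 0. Lengths are in m, angles in rad, forces in N, time in s.
With the tool pointing down it reaches from about 0.375 to 0.9 m from the base axis. Payload 3.1 kg.
Tool frame: the origin (TCP) lies on the centre line of the jaws, within the pads' length; the fingertips stand 8 mm ahead of it and the grasp point (between the pads) lies 11 mm behind it; z points along the fingers, y is the line along which they close (so a half turn about z gives the same grasp; the last joint's range is limited). The gripper opens to 85 mm and grips with 20 to 120 N. Pads are 22 mm wide; open, the fingers measure 114 mm over their backs; the gripper's body (76 mm by 85 mm) begins 54 mm behind the grasp point. The pads swing forward as they close: fully open they stand 13 mm farther back than shut.
Start: joints at [0.958, 0.527, 1.433, -0, 1.181, -0.178], TCP at [0.263, 0.567, 0.239] pointing down, gripper open.
Joint ranges: [-3.08, 3.08], [-0.75, 2.2], [0.22, 2.44], [-1.43, 4.57], [0, 2.65], [-2.85, 2.85]. Speed limits (rad/s): [2.79, 2.79, 3.14, 3.14, 3.14, 3.14].

INTERFACE

Orientations are given as a unit quaternion [x, y, z, w].
In Python, from station import * gives the robot as it stands.
- The arm moves only by the tool play_rows, never from a script. Its argument "rows" is a list of rows, each a list of 3 entries, a list of its own where there are three numbers: the turn, a rotation vector about the tool's x, y, z in degrees, then the shift along the tool's x, y, z in mm, then the closure, from 0 (fully open) to 1 (shut). In form: [[[ax, ay, az], [dx, dy, dz], jaw], ...]. A call has 1 to 12 rows; each row shifts and turns the commanded pose from where the row before left it, along the tool's axes as they then stand; what a row does not reach is not made up. A row lasts 1/12 s, in which the tool goes at most 41.7 mm and 7.16 degrees, less where a joint would pass 70% of its speed; a pose out of reach is approached as far as the arm can. A call with a gripper value outside its range is refused whole. The fingers move at their own pace and stop on an object; "grip_force" is the grip in N (left out, the last holds). Time passes only in rows, so rows that do not move let the fingers close. It gives the time, the measured TCP pose, the force, the opening and the grip force at its end, in the units of the state.
- sense(): the state, without advancing time (a new reading comes with each control period).
- snapshot(name): name is "scene" or "top" or "wrist"; returns (picture, depth): 480x640x3 uint8, red, green, blue; 480x640 float32, m along the optical axis (not along the pixel's ray), 0 where there is no reading.
- get_calibration(name): a dict with "vfov" (degrees; the focal length in pixels is half the picture's height over the tangent of half this angle, whatever the lens; pixels are square), "cx", "cy" (the principal point, pixels), "k1" (the pictures are not rectified: a ray, as slopes to the right and down, at radius r is drawn at 1 + k1 r^2 times it, then the intrinsics apply), "xyz" and "attitude" of the camera in the world. Camera axes: x right, y down, z forward; pixel columns grow to the right and rows downward; lengths in m; the calibration is good to about 2 mm. A picture is of the moment at which its call begins: read the wrist's pose just before it. get_calibration takes no time and is no camera call; for the wrist camera it gives the pose at the moment of the call.
- sign_off(): hands the job in; it is judged then, once.
The state is a dict: "t": time; "q": joint angles; "qd": joint speeds; "tau": joint torques, N m; "tcp_pos": TCP position; "tool_rot": TCP orientation; "force": force on the tool from outside, world axes, zero at the start; "ft_torque": the same for the moment, N m; "finger_gap": opening from 0.0 (shut) to 1.0 (fully open); "gripper_force": force on a finger pad.
Only numpy, scipy, OpenCV 4.12 (cv2) and the standard library are available. Lean on these libraries where they do the work, as an engineer would, in place of code of your own. Each camera call takes 0.05 s, during which the arm holds its last target. There are 200 camera calls.

TASK

Make up the two serving trays from the things standing about on the worktop. The light-wood tray is for boiled eggs: it gets the steel shaker in its smallest round well, the wooden egg cup in the middle-sized one and the kitchen timer in the large one, all standing upright. The dark-wood tray is for the fish: lay the lemon lengthwise in its oblong well and stand the pepper mill in its round well; the garlic and the cream mug are not wanted, so leave them alone.

Things in the scene. Friction and masses are not known exactly. Their poses are not given: they have to be found in the camera images.
- egg_tray: light-wood tray, fixed: slab 94 x 236 x 24 mm (x, y, z), steel bow handles 24 mm beyond each end, 13 mm up. Origin: centre of its underside, y lengthwise, z up. Round wells on its centre line, felt floors at z = 10, rim at z = 24: 52 mm wide at y = -81 (for the shaker), 62 mm at y = -11 (egg cup), 74 mm at y = +70 (timer)
- fish_tray: dark-wood tray, fixed: slab 94 x 206 x 24 mm (x, y, z), steel bow handles 24 mm beyond each end, 13 mm up. Origin: centre of its underside, y lengthwise, z up. Wells on its centre line, felt floors at z = 10, rim at z = 24: round, 74 mm wide, at y = -55 (for the mill); oblong, 98 mm along y by 74 mm along x, centred at y = +44 (lemon)
- shaker: small round steel shaker standing upright, 37 mm wide, 64 mm tall, its sides straight up to 46 mm. Origin: centre of its underside, z up
- egg_cup: turned wooden egg cup standing upright, round, 47 mm wide at its rim, 58 mm tall. It behaves as a solid body without hollow or waist. Origin: centre of its underside, z up
- timer: wind-up kitchen timer, a low drum 59 mm wide and 47 mm tall, lower half black, upper half white with a scale. Its parts do not turn. Origin: centre of its underside, z up
- mill: dark-brown turned pepper mill standing upright, 150 mm tall, foot 58 mm wide; its round head, 50 mm wide, reaches from 109 to 139 mm with a small knob on top and does not turn. Origin: centre of its underside, z up. The open shelf over the back of the worktop (front edge at world x = 0.63, underside 0.54 m up) limits how high it can be lifted there
- garlic: whole pinkish garlic bulb standing on the worktop, 60 mm wide and 59 mm tall; not wanted: stays where it is. Origin: centre of its underside
- lemon_center (a point): yellow lemon lying on its side, 78 mm long (its x axis), 55 mm wide and tall. This point is its middle, 28 mm above the surface it lies on, where it is widest
- mug: cream-coloured mug standing upside down on the black hob, 63 mm wide (88 mm with its handle, to -y), 51 mm tall; not wanted: stays where it is. Origin: centre of its underside, the hob's glass being 6 mm above the worktop
There are look-alikes about, which are no part of the job. Of the things shaped like the egg_cup, the wooden one is meant.

How it is judged:
By the outcome, as a careful person would: the job done as asked, in the order asked, and still so for the second after the job is handed in, with the robot touching nothing.
It also fails if it takes over 136 s, if anything falls off the work surface, if the arm or the gripper's body presses on something with over 40 N, if the wrist force passes 120 N, or if a joint passes its speed limit or range.

## Working session

There is one attempt and no reset: what is moved stays moved. The work goes in short steps, Python scripts to look and compute and a tool call to move; the robot and the scene stay as the last step left them, time stands still between calls to the robot, and variables do not carry over. Pictures are saved under pics/ and viewed, at most 14 in all, crops included, and the job is handed in when it is done.

Besides the shell and the picture viewer there is one more tool, called after "Call:" as name(argument=value, ...) on one line, values as JSON. play_rows: Moves the arm, as the interface text tells. Its arguments: {"type":"object","properties":{"rows":{"type":"array","items":{"type":"array"}},"grip_force":{"type":"number"}},"required":["rows"]}

```bash
mkdir -p pics
cat > h.py <<'E'
from station import *
import numpy as np, cv2, pickle
from scipy.spatial.transform import Rotation as R
def Rm(a):
    a=np.array(a,float)
    return a if a.shape==(3,3) else R.from_quat(a).as_matrix()
def snap(n):
    c=get_calibration(n); im,d=snapshot(n); return im,d,c
def save(n,im,box=None,s=1):
    if box: im=im[box[1]:box[3],box[0]:box[2]]
    cv2.imwrite('pics/'+n+'.png',cv2.resize(im[:,:,::-1].copy(),None,fx=s,fy=s,interpolation=cv2.INTER_CUBIC))
def ray(c,u,v):
    f=240/np.tan(np.radians(c['vfov'])/2)
    x=(np.asarray(u,float)-c['cx'])/f; y=(np.asarray(v,float)-c['cy'])/f; X,Y=x,y
    for _ in range(8):
        k=1+c['k1']*(X*X+Y*Y); X,Y=x/k,y/k
    return np.stack([X,Y,np.ones_like(X)],-1)
def cloud(d,c):
    v,u=np.mgrid[0:480,0:640]
    P=(ray(c,u,v)*d[...,None])@Rm(c['attitude']).T+np.array(c['xyz'])
    P[d<=0]=np.nan; return P
E
python3 - <<'E'
from h import *
for n in('scene','top'):
    im,d,c=snap(n); print(n,c); save(n,im); pickle.dump((im,d,c),open(n+'.pkl','wb'))
s=sense();print(s)
E
```

```text
scene {'vfov': 56.05790871567403, 'cx': 312.28496060172785, 'cy': 237.1852013858217, 'k1': -0.05230992446204864, 'xyz': array([-0.17818978, -0.48099575,  0.82383845]), 'attitude': array([ 0.82434564, -0.39504997,  0.18419388, -0.36119579])}
top {'vfov': 43.69619179137849, 'cx': 316.0205334795354, 'cy': 232.92527187445165, 'k1': -0.14047380425456196, 'xyz': array([0.08308334, 0.04778582, 1.82833419]), 'attitude': array([-0.69959567,  0.70537457, -0.08330937,  0.07792411])}
{'t': 0.1, 'q': array([ 9.57514152e-01,  5.28400192e-01,  1.43377045e+00, -1.71891496e-05,
        1.18141157e+00, -1.78514406e-01]), 'qd': array([-3.71017292e-04, -2.11965077e-03, -4.29330190e-04,  3.14026381e-04,
       -6.67540765e-05,  2.72024198e-04]), 'tau': array([-2.99568374e-04, -4.43304276e+01, -1.78585482e+01, -2.76070368e-04,
        3.92940434e-03,  2.69380507e-05]), 'tcp_pos': array([0.26286692, 0.56633783, 0.23841606]), 'tool_rot': array([ 2.15672518e-01,  9.76465245e-01, -9.20898587e-04, -3.76290633e-04]), 'force': array([-0.00444563, -1.02759649,  0.6778858 ]), 'ft_torque': array([ 0.00046256, -0.00579554,  0.00350768]), 'gripper_force': 0.0, 'finger_gap': 1.0001337785233162}
```

View pics/scene.png

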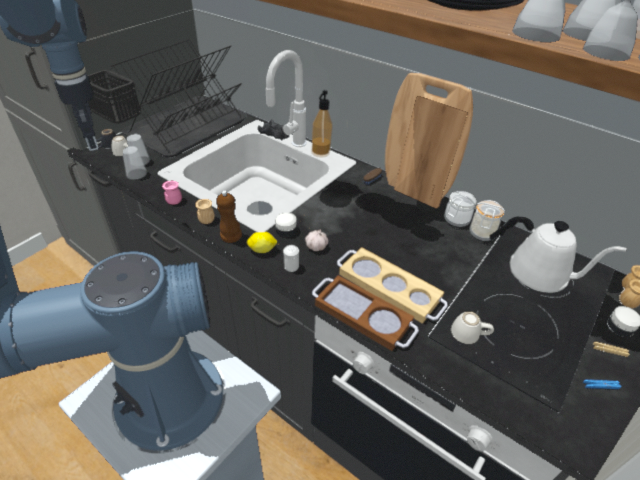

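View pics/top.png

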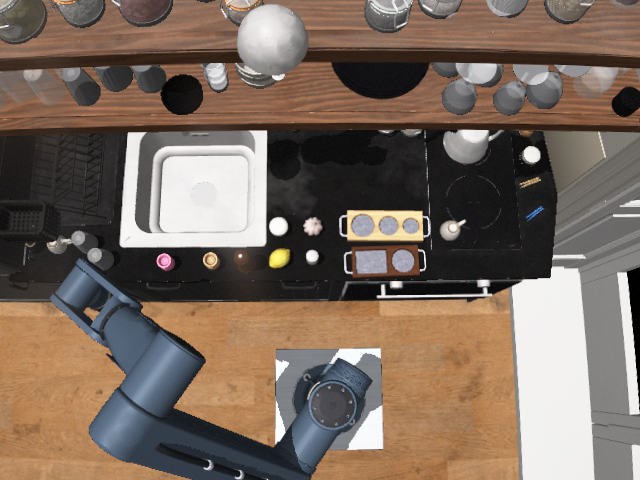

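Run:
```python
from h import *
im,d,c=pickle.load(open('top.pkl','rb')); P=cloud(d,c)
save('tc',im,(145,200,435,285),2.75)
im2,d2,c2=pickle.load(open('scene.pkl','rb')); P2=cloud(d2,c2)
save('sc',im2,(150,165,450,350),2.6)
save('sr',im2,(580,250,640,400),4)
np.set_printoptions(precision=3,suppress=True)
for n,(x0,y0,x1,y1) in dict(pink=(155,250,178,274),wood=(200,250,222,272),mill=(225,245,262,275),lemon=(266,245,294,272),shaker=(303,245,323,268),timer=(266,214,292,240),garlic=(300,212,326,238),mug=(435,215,470,243),egg_tray=(337,205,432,243),fish=(340,243,428,280),timer2=(518,142,545,168)).items():
    Q=P[y0:y1,x0:x1].reshape(-1,3); z=Q[:,2]; q=Q[z>0.012]
    zt=np.nanpercentile(q[:,2],98); print(n,len(q),'min',q.min(0),'max',q.max(0),'mid',(np.percentile(q,2,0)+np.percentile(q,98,0))/2)
print('ground',[P[230,u] for u in (300,335)],P[265,330],P2[230,360])
```

```text
pink 243 min [0.39  0.469 0.012] max [0.448 0.525 0.068] mid [0.413 0.493 0.039]
wood 228 min [0.392 0.33  0.012] max [0.439 0.388 0.071] mid [0.416 0.353 0.04 ]
mill 388 min [0.383 0.217 0.012] max [0.468 0.315 0.153] mid [0.409 0.247 0.08 ]
lemon 337 min [0.395 0.11  0.013] max [0.461 0.173 0.066] mid [0.424 0.144 0.044]
shaker 143 min [0.407 0.027 0.013] max [0.461 0.073 0.073] mid [0.426 0.044 0.042]
timer 309 min [0.493 0.118 0.014] max [0.551 0.188 0.058] mid [0.522 0.147 0.036]
garlic 263 min [0.492 0.01  0.012] max [0.563 0.069 0.061] mid [0.525 0.041 0.038]
mug 387 min [ 0.472 -0.451  0.012] max [ 0.56  -0.34   0.068] mid [ 0.517 -0.394  0.037]
egg_tray 1805 min [ 0.474 -0.329  0.012] max [ 0.587 -0.041  0.041] mid [ 0.528 -0.179  0.023]
fish 1439 min [ 0.365 -0.31   0.012] max [ 0.471 -0.05   0.039] mid [ 0.415 -0.18   0.022]
timer2 305 min [ 0.725 -0.71   0.012] max [ 0.787 -0.638  0.059] mid [ 0.754 -0.667  0.035]
ground [array([0.518, 0.082, 0.001]), array([ 0.516, -0.028,  0.006])] [ 0.406 -0.011 -0.001] [ 0.656 -0.011 -0.003]
```

View pics/tc.png

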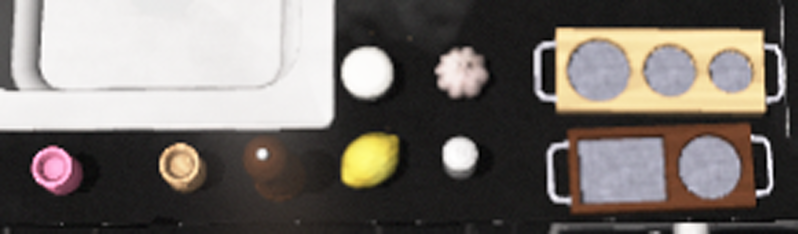

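View pics/sc.png

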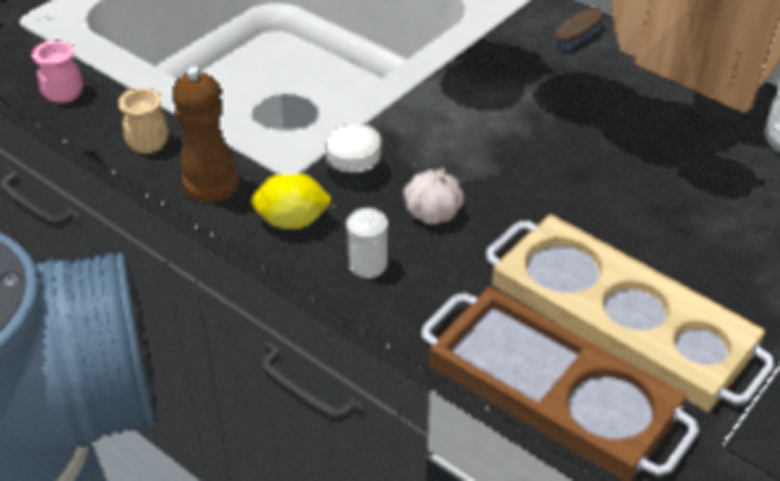

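Call:
play_rows(rows=[[[0,0,6.5],[0,0,-8],0],[[0,0,6.5],[0,0,-8],0],[[0,0,6.5],[0,0,-8],0],[[0,0,6.5],[0,0,-8],0],[[0,0,6.5],[0,0,-8],0],[[0,0,6.5],[0,0,-8],0],[[0,0,6.5],[0,0,-8],0],[[0,0,6.5],[0,0,-8],0],[[0,0,6.5],[0,0,-8],0],[[0,0,6.6],[0,0,-8],0],[[0,0,0],[-30,12,0],0],[[0,0,0],[-30,12,0],0]], grip_force=40)

```text
t: 1.1
tcp_pos: [0.2869, 0.5071, 0.3192]
tool_rot: [0.706, 0.708, 0.0, -0.0]
force: [1.0, -0.3, -1.3]
finger_gap: 0.998
gripper_force: 0.0
```

Call:
play_rows(rows=[[[0,0,0],[-30,12,0],0],[[0,0,0],[-30,12,0],0],[[0,0,0],[-30,12,0],0],[[0,0,0],[-30,12,0],0],[[0,0,0],[-30,12,0],0],[[0,0,0],[-30,12,0],0],[[0,0,0],[-30,12,0],0],[[0,0,0],[-30,12,0],0],[[0,0,0],[-30,12,0],0],[[0,0,0],[-30,12,0],0],[[0,0,0],[0,0,0],0],[[0,0,0],[0,0,0],0]])

```text
t: 2.1
tcp_pos: [0.4075, 0.2055, 0.3191]
tool_rot: [0.709, 0.706, -0.0, -0.0]
force: [-0.5, 0.4, 0.2]
finger_gap: 0.997
gripper_force: 0.0
```

Run:
```python
from h import *
s=sense();print(s['t'],s['tcp_pos'],s['tool_rot'])
im,d,c=snap('wrist');pickle.dump((im,d,c),open('w1.pkl','wb'));print(c); save('w1',im)
```

```text
2.1 [0.40748633 0.20551497 0.31905557] [ 7.08553971e-01  7.05656491e-01 -2.67199591e-04 -3.37987791e-04]
{'vfov': 67.64536240625715, 'cx': 316.32207861614006, 'cy': 242.640985844824, 'k1': 0.015969375757960237, 'xyz': array([0.40724558, 0.28431705, 0.45396359]), 'attitude': array([ 0.98773086, -0.00212494, -0.00110305,  0.15614742])}
```

View pics/w1.png

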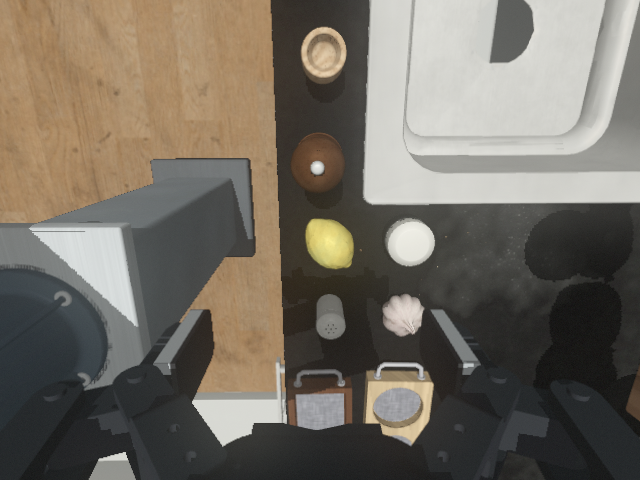

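```bash
cat >> h.py <<'E'
def circ(P,zlo,zhi,cx,cy,r,show=1):
    """fit top outline: points in z-band near (cx,cy): min enclosing circle"""
    Q=P.reshape(-1,3); Q=Q[(Q[:,2]>zlo)&(Q[:,2]<zhi)&(np.hypot(Q[:,0]-cx,Q[:,1]-cy)<r)]
    (x,y),rr=cv2.minEnclosingCircle((Q[:,:2]*1000).astype(np.float32))
    rect=cv2.minAreaRect((Q[:,:2]*1000).astype(np.float32))
    return len(Q),(round(x),round(y),round(2*rr)),[np.round(a) for a in rect],np.round(Q[:,2].max()*1000)
E
python3 - <<'E'
from h import *
im,d,c=pickle.load(open('w1.pkl','rb')); P=cloud(d,c)
for n,a in dict(cup=(.045,.07,.416,.353,.05),mill_head=(.11,.142,.41,.247,.05),mill_knob=(.142,.17,.41,.247,.05),lemon=(.02,.07,.424,.144,.055),timer=(.035,.06,.522,.147,.05),shaker=(.04,.08,.426,.044,.045),garlic=(.02,.08,.525,.041,.045)).items(): print(n,circ(P,*a))
print('floor',P[290,450],P[90,350])
i2,_,_=pickle.load(open('scene.pkl','rb'))
a=cv2.resize(i2[205:240,268:308],None,fx=9,fy=9,interpolation=2);b=cv2.resize(i2[280:350,580:640],None,fx=5,fy=5,interpolation=2)
k=np.zeros((360,700,3),np.uint8);k[:315,:360]=a;k[:350,380:680]=b;save('cmp',k)
E
```

```text
cup (1576, (414, 353, 46), [array([414., 353.]), array([45., 45.]), np.float64(78.0)], np.float64(60.0))
mill_head (2256, (408, 251, 50), [array([408., 251.]), array([49., 49.]), np.float64(89.0)], np.float64(141.0))
mill_knob (160, (407, 251, 12), [array([408., 251.]), array([11., 11.]), np.float64(90.0)], np.float64(151.0))
lemon (1968, (422, 145, 77), [array([422., 147.]), array([59., 62.]), np.float64(84.0)], np.float64(58.0))
timer (1704, (520, 149, 57), [array([520., 149.]), array([56., 56.]), np.float64(38.0)], np.float64(49.0))
shaker (766, (423, 46, 37), [array([423.,  47.]), array([36., 36.]), np.float64(33.0)], np.float64(65.0))
garlic (1308, (521, 44, 58), [array([519.,  46.]), array([54., 51.]), np.float64(70.0)], np.float64(61.0))
floor [ 5.91164230e-01  6.71494583e-02 -2.69140764e-04] [0.44587082 0.3240748  0.00211895]
```

View pics/cmp.png

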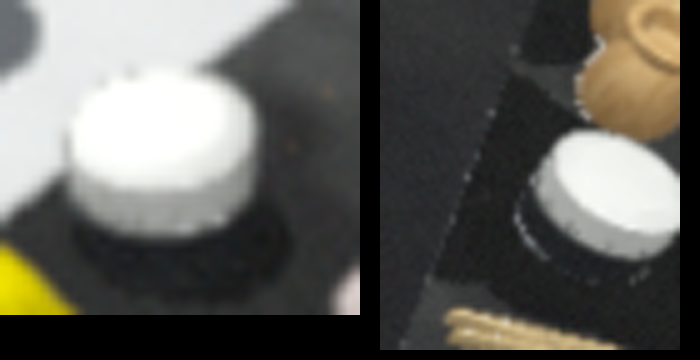

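Call:
play_rows(rows=[[[0,0,0],[-32,3,25],0.2],[[0,0,0],[-32,3,25],0.2],[[0,0,0],[-32,3,25],0.2],[[0,0,0],[-32,3,25],0.2],[[0,0,0],[-31.5,3.5,25],0.2],[[0,0,0],[0,0,30],0.2],[[0,0,0],[0,0,30],0.2],[[0,0,0],[0,0,25],0.2],[[0,0,0],[0,0,25],0.2],[[0,0,0],[0,0,15],0.2],[[0,0,0],[0,0,0],0.2],[[0,0,0],[0,0,0],0.2]])

```text
t: 3.15
tcp_pos: [0.4221, 0.0485, 0.0687]
tool_rot: [0.707, 0.708, -0.001, -0.001]
force: [0.7, 0.1, 0.6]
finger_gap: 0.796
gripper_force: 0.0
```

Call:
play_rows(rows=[[[0,0,0],[-2,1,20],0.2],[[0,0,0],[0,0,14],0.2],[[0,0,0],[0,0,6],0.2],[[0,0,0],[0,0,0],0.2],[[0,0,0],[0,0,0],1],[[0,0,0],[0,0,0],1],[[0,0,0],[0,0,0],1],[[0,0,0],[0,0,0],1],[[0,0,0],[0,0,0],1],[[0,0,0],[0,0,0],1],[[0,0,0],[0,0,0],1],[[0,0,0],[0,0,0],1]])

```text
t: 4.15
tcp_pos: [0.4242, 0.0453, 0.0304]
tool_rot: [0.707, 0.707, 0.001, 0.001]
force: [1.5, 0.9, 6.5]
finger_gap: 0.414
gripper_force: 39.6
```

Call:
play_rows(rows=[[[0,0,0],[0,0,-15],1],[[0,0,0],[0,0,-30],1],[[0,0,0],[0,0,-35],1],[[0,0,0],[0,0,-35],1],[[0,0,0],[0,10,-35],1],[[0,0,0],[-20,10,-35],1],[[0,0,0],[-20,10,-35],1],[[0,0,0],[-20,10,-30],1],[[0,0,0],[-20,10,0],1],[[0,0,0],[0,0,0],1],[[0,0,0],[0,0,0],1],[[0,0,0],[0,0,0],1]])

```text
t: 5.15
tcp_pos: [0.472, -0.034, 0.2786]
tool_rot: [0.707, 0.707, -0.001, -0.001]
force: [-0.4, -0.3, -0.7]
finger_gap: 0.413
gripper_force: 40.3
```

Run:
```python
from h import *
s=sense();print(s['t'],s['tcp_pos'],s['tool_rot'],s['finger_gap'])
im,d,c=snap('wrist');pickle.dump((im,d,c),open('w2.pkl','wb'));print(c['xyz']); save('w2',im)
```

```text
5.15 [ 0.47201013 -0.03401326  0.27864161] [ 7.07334654e-01  7.06877231e-01 -5.24436847e-04 -1.41143295e-03] 0.41271847972957415
[0.47172972 0.04462745 0.41363574]
```

View pics/w2.png

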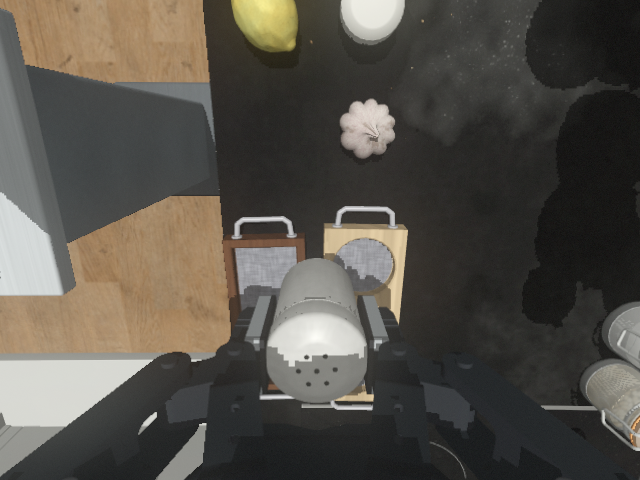

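Run:
```python
from h import *
for f in('top','scene','w2'):
    im,d,c=pickle.load(open(f+'.pkl','rb')); P=cloud(d,c)
    # intersect rays with z=.024 for sub-depth-noise accuracy
    v,u=np.mgrid[0:480,0:640]; r=ray(c,u,v)@Rm(c['attitude']).T; o=np.array(c['xyz'])
    G=o+r*((.024-o[2])/r[...,2])[...,None]
    hsv=cv2.cvtColor(im,cv2.COLOR_RGB2HSV)
    for n,x0,x1,h in(('egg',.47,.59,0),('fish',.35,.475,0)):
        M=(G[...,0]>x0)&(G[...,0]<x1)&(G[...,1]<-.03)&(G[...,1]>-.34)&(abs(P[...,2]-.024)<.007)&(hsv[...,1]>70)
        m=cv2.morphologyEx(M.astype(np.uint8),cv2.MORPH_OPEN,np.ones((2,2)))>0
        q=(G[m][:,:2]*1000).astype(np.float32)
        if len(q)<30: continue
        g=cv2.minAreaRect(q); print(f,n,len(q),np.round(g[0],1),np.round(g[1],1),round(g[2],1), 'ymax',np.round(np.percentile(q[:,1],99.5),1))
        # grey felt wells: pixels grey with floor z .01
    F=o+r*((.010-o[2])/r[...,2])[...,None]
    if f!='scene':
      for n,x,y,R_ in(('e-s',528,-260,32),('e-c',528,-190,37),('e-t',528,-110,43),('f-m',415,-235,43),('f-l',415,-136,58)):
        M=(np.hypot(F[...,0]*1000-x,F[...,1]*1000-y)<R_)&(hsv[...,1]<55)&(hsv[...,2]>90)&(abs(P[...,2]-.010)<.008)
        q=(F[M][:,:2]*1000).astype(np.float32)
        if len(q)>50: print(f,n,len(q),np.round((np.percentile(q,1,0)+np.percentile(q,99,0))/2,1),np.round(np.ptp(q,axis=0)))
im,d,c=pickle.load(open('w1.pkl','rb')); P=cloud(d,c); Q=P.reshape(-1,3)
q=Q[(Q[:,2]>.025)&(np.hypot(Q[:,0]-.422,Q[:,1]-.145)<.045)][:,:2]; q=q-q.mean(0); w,V=np.linalg.eigh(q.T@q); print('lemon axis',np.degrees(np.arctan2(V[1,1],V[0,1])),np.ptp(q@V,axis=0))
```

```text
top egg 843 [ 523.5 -186.5] [232.6  96.2] 89.5 ymax -70.5
top fish 607 [ 411.7 -181.8] [ 95. 207.] 1.3 ymax -80.0
top e-s 152 [ 527.7 -263.7] [42. 45.]
top e-c 246 [ 528.3 -194.7] [55. 57.]
top e-t 351 [ 530.5 -113.9] [68. 66.]
top f-m 371 [ 416.4 -235.7] [69. 69.]
top f-l 620 [ 415.5 -136.8] [72. 96.]
scene egg 1808 [ 520.3 -188.5] [235.1 100.1] 89.6 ymax -72.0
scene fish 1416 [ 415.7 -191.5] [112.  217.4] 1.8 ymax -83.7
w2 egg 863 [ 527.1 -183.1] [238.4  93.9] 90.0 ymax -63.9
w2 fish 1680 [ 410.4 -180.2] [ 93.9 209.1] 0.0 ymax -75.7
w2 e-t 2181 [ 527.3 -114.7] [71. 71.]
w2 f-l 2543 [ 409.2 -128.9] [73. 81.]
lemon axis 132.90640062806642 [0.05430693 0.07660531]
```

Call:
play_rows(rows=[[[0,0,0],[-32,8,0],1],[[0,0,0],[-32,8,0],1],[[0,0,0],[-32,8,20],1],[[0,0,0],[-32,8,20],1],[[0,0,0],[-32,7,25],1],[[0,0,0],[-32,7,30],1],[[0,0,0],[-32,7,30],1],[[0,0,0],[-5,0,30],1],[[0,0,0],[0,0,20],1],[[0,0,0],[0,0,10],1],[[0,0,0],[0,0,0],1],[[0,0,0],[0,0,0],1]])

```text
t: 6.2
tcp_pos: [0.5254, -0.2585, 0.0977]
tool_rot: [0.707, 0.707, -0.0, -0.001]
force: [1.0, 0.5, -0.8]
finger_gap: 0.415
gripper_force: 40.2
```

Call:
play_rows(rows=[[[0,0,0],[-4,0,15],1],[[0,0,0],[0,0,15],1],[[0,0,0],[0,0,10],1],[[0,0,0],[0,0,8],1],[[0,0,0],[0,0,5],1],[[0,0,0],[0,0,2],1],[[0,0,0],[0,0,0],1],[[0,0,0],[0,0,0],1]])

```text
t: 6.87
tcp_pos: [0.526, -0.2639, 0.0435]
tool_rot: [0.707, 0.707, 0.0, 0.0]
force: [-0.2, 0.4, -0.8]
finger_gap: 0.412
gripper_force: 40.2
```

Call:
play_rows(rows=[[[0,0,0],[0,0,2],1],[[0,0,0],[0,0,1],1],[[0,0,0],[0,0,0],1],[[0,0,0],[0,0,0],0.45],[[0,0,0],[0,0,0],0.3],[[0,0,0],[0,0,0],0.2],[[0,0,0],[0,0,0],0.2],[[0,0,0],[0,0,0],0.2],[[0,0,0],[0,0,-10],0.2],[[0,0,0],[0,0,-25],0.2],[[0,0,0],[0,0,-30],0.1],[[0,0,0],[0,0,-35],0]])

```text
t: 7.87
tcp_pos: [0.5247, -0.263, 0.1403]
tool_rot: [0.707, 0.707, -0.0, -0.002]
force: [0.4, -0.3, 0.2]
finger_gap: 0.993
gripper_force: 0.0
```

Call:
play_rows(rows=[[[0,0,0],[0,0,-40],0],[[0,0,0],[20,0,-40],0],[[0,0,0],[40,-8,-30],0],[[0,0,0],[40,-8,0],0],[[0,0,0],[40,-8,0],0],[[0,0,0],[40,-8,0],0],[[0,0,0],[40,-8,0],0],[[0,0,0],[40,-8,0],0],[[0,0,0],[40,-8,0],0],[[0,0,0],[40,-8,0],0],[[0,0,0],[40,-8,0],0],[[0,0,0],[40,-8,0],0]])

```text
t: 8.87
tcp_pos: [0.4463, 0.1496, 0.2429]
tool_rot: [0.707, 0.707, 0.0, 0.0]
force: [0.8, -0.7, -0.6]
finger_gap: 1.002
gripper_force: 0.0
```

Run:
```python
from h import *
s=sense();print(s['t'],s['tcp_pos'],s['tool_rot'])
im,d,c=snap('scene');pickle.dump((im,d,c),open('s2.pkl','wb'));P=cloud(d,c)
im,d,c=snap('top');P2=cloud(d,c);pickle.dump((im,d,c),open('t2.pkl','wb'))
for p in(P,P2): print(circ(p,.045,.10,.525,-.263,.05))
```

```text
8.8667 [0.44630198 0.1495975  0.24285027] [7.07298795e-01 7.06914498e-01 4.31628428e-04 3.47663932e-04]
(240, (525, -265, 40), [array([ 523., -265.]), array([33., 36.]), np.float64(30.0)], np.float64(76.0))
(137, (530, -262, 40), [array([ 529., -262.]), array([37., 35.]), np.float64(7.0)], np.float64(81.0))
```

Call:
play_rows(rows=[[[0,0,0],[33,-5,0],0],[[0,0,0],[33,-5,0],0],[[0,0,0],[33,-5,0],0],[[0,0,0],[33,-5,0],0],[[0,0,0],[33,-5,0],0.1],[[0,0,0],[30,-5,0],0.1],[[0,0,0],[0,0,35],0.1],[[0,0,0],[0,0,35],0.1],[[0,0,0],[0,0,35],0.1],[[0,0,0],[0,0,30],0.1],[[0,0,0],[0,0,0],0.1],[[0,0,0],[0,0,0],0.1]])

```text
t: 9.97
tcp_pos: [0.4169, 0.3418, 0.1063]
tool_rot: [0.707, 0.707, -0.002, -0.0]
force: [-0.4, 0.1, 1.0]
finger_gap: 0.9
gripper_force: 0.0
```

Correct +11 in tool x, −3 in tool y, down 76.

Call:
play_rows(rows=[[[0,0,0],[11,-3,0],0.1],[[0,0,0],[0,0,25],0.1],[[0,0,0],[0,0,25],0.1],[[0,0,0],[0,0,16],0.1],[[0,0,0],[0,0,10],0.1],[[0,0,0],[0,0,0],0.1],[[0,0,0],[0,0,0],1],[[0,0,0],[0,0,0],1],[[0,0,0],[0,0,0],1],[[0,0,0],[0,0,0],1],[[0,0,0],[0,0,0],1],[[0,0,0],[0,0,0],1]])

```text
t: 10.97
tcp_pos: [0.4153, 0.3545, 0.0329]
tool_rot: [0.707, 0.707, 0.002, 0.0]
force: [-0.3, -0.2, 6.0]
finger_gap: 0.514
gripper_force: 40.7
```

Call:
play_rows(rows=[[[0,0,0],[0,0,-15],1],[[0,0,0],[0,0,-30],1],[[0,0,0],[0,0,-40],1],[[0,0,0],[0,0,-40],1],[[0,0,0],[0,0,-40],1],[[0,0,0],[0,0,-40],1],[[0,0,0],[0,0,-20],1],[[0,0,0],[-37,8,0],1],[[0,0,0],[-37,8,0],1],[[0,0,0],[-37,8,0],1],[[0,0,0],[-37,8,0],1],[[0,0,0],[-37,8,0],1]])

```text
t: 11.97
tcp_pos: [0.454, 0.1673, 0.257]
tool_rot: [0.707, 0.707, 0.001, 0.001]
force: [0.8, -0.4, -0.4]
finger_gap: 0.513
gripper_force: 41.2
```

Call:
play_rows(rows=[[[0,0,0],[-37,8,0],1],[[0,0,0],[-37,8,0],1],[[0,0,0],[-37,8,0],1],[[0,0,0],[-37,8,0],1],[[0,0,0],[-37,8,0],1],[[0,0,0],[-37,8,0],1],[[0,0,0],[-37,8,0],1],[[0,0,0],[-37,8,15],1],[[0,0,0],[-37,8,25],1],[[0,0,0],[0,0,30],1],[[0,0,0],[0,0,30],1],[[0,0,0],[0,0,0],1]])

```text
t: 12.97
tcp_pos: [0.5217, -0.1603, 0.1536]
tool_rot: [0.708, 0.706, -0.002, -0.005]
force: [-0.9, 1.0, -1.1]
finger_gap: 0.519
gripper_force: 41.2
```

Call:
play_rows(rows=[[[0,0,0],[-17,2,0],1],[[0,0,0],[-17,2,15],1],[[0,0,0],[0,0,20],1],[[0,0,0],[0,0,20],1],[[0,0,0],[0,0,0],1],[[0,0,0],[0,0,0],1]])

```text
t: 13.47
tcp_pos: [0.5294, -0.1948, 0.104]
tool_rot: [0.707, 0.707, -0.0, -0.0]
force: [-1.5, -0.5, 1.1]
finger_gap: 0.515
gripper_force: 41.2
```

Call:
play_rows(rows=[[[0,0,0],[1,-3,20],1],[[0,0,0],[0,0,18],1],[[0,0,0],[0,0,12],1],[[0,0,0],[0,0,7],1],[[0,0,0],[0,0,3],1],[[0,0,0],[0,0,0],1],[[0,0,0],[0,0,0],1]])

```text
t: 14.05
tcp_pos: [0.5271, -0.1945, 0.0438]
tool_rot: [0.707, 0.707, 0.0, 0.001]
force: [-0.6, 0.5, -0.5]
finger_gap: 0.514
gripper_force: 41.2
```

Call:
play_rows(rows=[[[0,0,0],[0,0,1.5],1],[[0,0,0],[0,0,0],1],[[0,0,0],[0,0,0],0.4],[[0,0,0],[0,0,0],0.3],[[0,0,0],[0,0,0],0.2],[[0,0,0],[0,0,0],0.15],[[0,0,0],[0,0,0],0.15],[[0,0,0],[0,0,-15],0.1],[[0,0,0],[0,0,-30],0],[[0,0,0],[0,0,-30],0],[[0,0,0],[0,0,-40],0],[[0,0,0],[10,0,-30],0]])

```text
t: 15.05
tcp_pos: [0.5272, -0.1858, 0.1889]
tool_rot: [0.708, 0.707, 0.0, 0.002]
force: [-0.2, -0.4, -0.1]
finger_gap: 1.0
gripper_force: 0.0
```

Call:
play_rows(rows=[[[0,0,0],[40,0,0],0],[[0,0,0],[40,0,0],0],[[0,0,0],[40,0,0],0],[[0,0,0],[40,0,0],0],[[0,0,0],[40,0,0],0],[[0,0,0],[40,0,0],0],[[0,0,0],[40,-3,0],0],[[0,0,0],[40,-3,0],0],[[0,0,0],[0,0,30],0],[[0,0,0],[0,0,20],0],[[0,0,0],[0,0,0],0],[[0,0,0],[0,0,0],0]])

```text
t: 16.05
tcp_pos: [0.5196, 0.1359, 0.1357]
tool_rot: [0.707, 0.707, -0.001, -0.001]
force: [0.7, 1.0, 0.7]
finger_gap: 1.001
gripper_force: 0.0
```

Run:
```python
from h import *
s=sense();print(s['t'],s['tcp_pos'],s['tool_rot'])
im,d,c=snap('scene');P=cloud(d,c);save('s3',im,(300,225,460,355),4)
im,d,c=snap('top');P2=cloud(d,c)
for p in(P,P2): print(circ(p,.045,.10,.525,-.263,.035),circ(p,.045,.10,.526,-.194,.035))
```

```text
16.05 [0.51960539 0.13594923 0.13570804] [ 0.70704246  0.70716945 -0.00113965 -0.00101015]
(245, (524, -265, 38), [array([ 523., -266.]), array([34., 36.]), np.float64(40.0)], np.float64(74.0)) (273, (527, -198, 47), [array([ 526., -198.]), array([46., 44.]), np.float64(11.0)], np.float64(70.0))
(135, (529, -262, 40), [array([ 529., -262.]), array([37., 34.]), np.float64(3.0)], np.float64(89.0)) (176, (531, -194, 47), [array([ 530., -193.]), array([42., 45.]), np.float64(3.0)], np.float64(76.0))
```

View pics/s3.png

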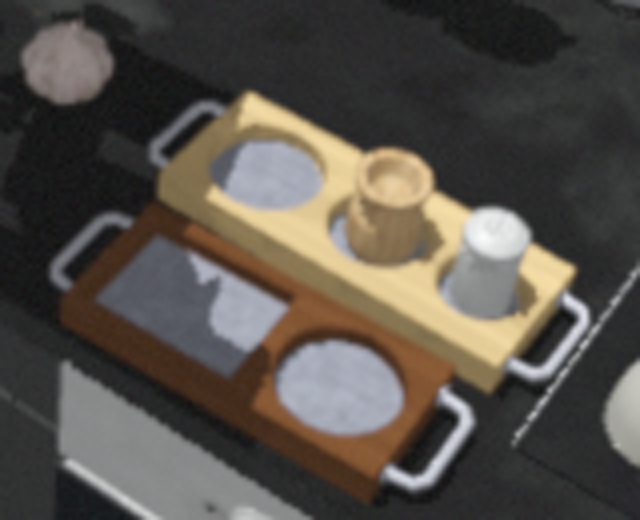

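Call:
play_rows(rows=[[[0,0,0],[13,0,0],0],[[0,0,0],[0,0,30],0],[[0,0,0],[0,0,30],0],[[0,0,0],[0,0,25],0],[[0,0,0],[0,0,15],0],[[0,0,0],[0,0,7],0],[[0,0,0],[0,0,0],0],[[0,0,0],[0,0,0],0]])

```text
t: 16.82
tcp_pos: [0.5214, 0.149, 0.0303]
tool_rot: [0.707, 0.707, 0.001, 0.0]
force: [-0.2, 0.2, 0.5]
finger_gap: 0.999
gripper_force: 0.0
```

Call:
play_rows(rows=[[[0,0,0],[0,0,0],1],[[0,0,0],[0,0,0],1],[[0,0,0],[0,0,0],1],[[0,0,0],[0,0,0],1],[[0,0,0],[0,0,0],1],[[0,0,0],[0,0,0],1]])

```text
t: 17.32
tcp_pos: [0.5216, 0.1489, 0.0312]
tool_rot: [0.707, 0.707, 0.001, 0.001]
force: [-0.2, 0.3, 6.3]
finger_gap: 0.643
gripper_force: 41.7
```

Call:
play_rows(rows=[[[0,0,0],[0,0,-15],1],[[0,0,0],[0,0,-30],1],[[0,0,0],[0,0,-40],1],[[0,0,0],[0,0,-40],1],[[0,0,0],[-37,1,0],1],[[0,0,0],[-38,1,0],1],[[0,0,0],[-38,1,0],1],[[0,0,0],[-38,1,0],1],[[0,0,0],[-38,1,0],1],[[0,0,0],[-38,0,0],1],[[0,0,0],[-30,0,20],1],[[0,0,0],[-4,0,20],1]])

```text
t: 18.32
tcp_pos: [0.528, -0.1184, 0.1161]
tool_rot: [0.709, 0.705, 0.001, 0.004]
force: [0.2, -0.4, -2.3]
finger_gap: 0.645
gripper_force: 43.3
```

Call:
play_rows(rows=[[[0,0,0],[0,0,10],1],[[0,0,0],[0,0,0],1],[[0,0,0],[0,0,0],1]])

```text
t: 18.57
tcp_pos: [0.5247, -0.1111, 0.1043]
tool_rot: [0.707, 0.707, -0.0, -0.001]
force: [0.2, -0.6, -0.7]
finger_gap: 0.642
gripper_force: 43.3
```

Target (527,-112), TCP z ≈ 41.

Call:
play_rows(rows=[[[0,0,0],[-1,2,20],1],[[0,0,0],[0,0,18],1],[[0,0,0],[0,0,13],1],[[0,0,0],[0,0,7],1],[[0,0,0],[0,0,3],1],[[0,0,0],[0,0,0],1],[[0,0,0],[0,0,0],1]])

```text
t: 19.15
tcp_pos: [0.5282, -0.1129, 0.0444]
tool_rot: [0.707, 0.707, 0.0, 0.001]
force: [1.0, 0.6, -1.2]
finger_gap: 0.644
gripper_force: 43.3
```

Call:
play_rows(rows=[[[0,0,0],[0,0,3],1],[[0,0,0],[0,0,0],1],[[0,0,0],[0,0,0],0.3],[[0,0,0],[0,0,0],0.2],[[0,0,0],[0,0,0],0.1],[[0,0,0],[0,0,0],0],[[0,0,0],[0,0,0],0],[[0,0,0],[0,0,0],0],[[0,0,0],[0,0,-10],0],[[0,0,0],[0,0,-30],0],[[0,0,0],[0,0,-40],0],[[0,0,0],[0,0,-40],0]])

```text
t: 20.15
tcp_pos: [0.5265, -0.1128, 0.1615]
tool_rot: [0.707, 0.707, -0.001, -0.001]
force: [1.7, -0.6, 0.3]
finger_gap: 0.999
gripper_force: 0.0
```

Call:
play_rows(rows=[[[0,0,0],[37,-15,0],0],[[0,0,0],[37,-15,0],0],[[0,0,0],[37,-15,0],0],[[0,0,0],[37,-15,0],0],[[0,0,0],[37,-15,0],0],[[0,0,0],[37,-15,0],0],[[0,0,0],[37,-14,0],0],[[0,0,-6.1],[0,0,0],0],[[0,0,-6.1],[0,0,0],0],[[0,0,-6.1],[0,0,0],0],[[0,0,-6.1],[0,0,5],0],[[0,0,-6.1],[0,0,10],0]])

```text
t: 21.15
tcp_pos: [0.4244, 0.1463, 0.1469]
tool_rot: [0.494, 0.87, 0.001, 0.001]
force: [-0.3, 0.1, 0.3]
finger_gap: 1.004
gripper_force: 0.0
```

Call:
play_rows(rows=[[[0,0,-6.1],[0,0,20],0],[[0,0,-6.1],[0,0,20],0],[[0,0,0],[0,0,10],0],[[0,0,0],[0,0,0],0],[[0,0,0],[0,0,0],0]])

```text
t: 21.57
tcp_pos: [0.4234, 0.1458, 0.0957]
tool_rot: [0.401, 0.916, -0.0, -0.0]
force: [0.9, -0.0, -0.7]
finger_gap: 1.0
gripper_force: 0.0
```

Run:
```python
from h import *
s=sense();p=s['tcp_pos'];M=Rm(s['tool_rot']);print(s['t'],p,np.degrees(np.arctan2(M[1,1],M[0,1])))
print('shift tool mm',M.T@(np.array([.422,.146,.026])-p)*1000)
im,d,c=snap('scene');P=cloud(d,c);save('s4',im,(220,200,460,355),3)
im,d,c=snap('top');P2=cloud(d,c)
for p in(P,P2): print(circ(p,.045,.08,.527,-.113,.04))
```

```text
21.5667 [0.42340003 0.14583539 0.09566975] 42.66746557795994
shift tool mm [ 1.03812989 -0.87796584 69.67074366]
(326, (527, -116, 58), [array([ 526., -117.]), array([55., 56.]), np.float64(39.0)], np.float64(59.0))
(267, (530, -112, 59), [array([ 531., -112.]), array([56., 57.]), np.float64(84.0)], np.float64(69.0))
```

View pics/s4.png

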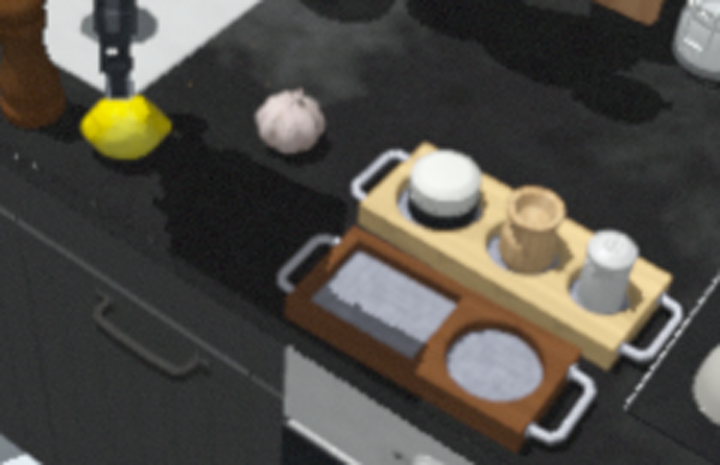

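Call:
play_rows(rows=[[[0,0,0],[1,-1,25],0],[[0,0,0],[0,0,22],0],[[0,0,0],[0,0,14],0],[[0,0,0],[0,0,8],0],[[0,0,0],[0,0,2],0],[[0,0,0],[0,0,0],0],[[0,0,0],[0,0,0],1],[[0,0,0],[0,0,0],1],[[0,0,0],[0,0,0],1],[[0,0,0],[0,0,0],1],[[0,0,0],[0,0,0],1],[[0,0,0],[0,0,0],1]])

```text
t: 22.67
tcp_pos: [0.4227, 0.146, 0.026]
tool_rot: [0.401, 0.916, 0.001, 0.001]
force: [-1.0, -0.0, 9.0]
finger_gap: 0.612
gripper_force: 40.0
```

Call:
play_rows(rows=[[[0,0,0],[0,0,-10],1],[[0,0,0],[0,0,-20],1],[[0,0,0],[0,0,-30],1],[[0,0,6.1],[0,0,-30],1],[[0,0,6.1],[0,0,-24],1],[[0,0,6.1],[0,0,0],1],[[0,0,6.1],[0,0,0],1],[[0,0,6.1],[0,0,0],1],[[0,0,6.1],[0,0,0],1],[[0,0,6.1],[0,0,0],1],[[0,0,0],[0,0,0],1],[[0,0,0],[0,0,0],1]])

```text
t: 23.67
tcp_pos: [0.422, 0.1459, 0.1389]
tool_rot: [0.706, 0.708, 0.0, 0.0]
force: [-0.5, 0.5, -0.1]
finger_gap: 0.61
gripper_force: 42.3
```

Call:
play_rows(rows=[[[0,0,0],[-35,-1,0],1],[[0,0,0],[-35,-1,0],1],[[0,0,0],[-35,-1,0],1],[[0,0,0],[-35,-1,0],1],[[0,0,0],[-35,-1,0],1],[[0,0,0],[-35,-1,0],1],[[0,0,0],[-35,-2,0],1],[[0,0,0],[-35,-2,15],1],[[0,0,0],[-2,0,20],1],[[0,0,0],[0,0,5],1],[[0,0,0],[0,0,0],1],[[0,0,0],[0,0,0],1]])

```text
t: 24.67
tcp_pos: [0.4113, -0.1349, 0.0985]
tool_rot: [0.707, 0.708, -0.0, -0.001]
force: [0.1, -0.3, -1.0]
finger_gap: 0.608
gripper_force: 42.3
```

Run:
```python
from h import *
s=sense();p=s['tcp_pos'];M=Rm(s['tool_rot']);print(s['t'],p,np.degrees(np.arctan2(M[1,1],M[0,1])),s['finger_gap'])
im,d,c=snap('wrist');P=cloud(d,c);save('w5',im)
```

```text
24.6667 [ 0.41129085 -0.13491615  0.0985042 ] 0.09485989165540659 0.6084036364264144
```

View pics/w5.png

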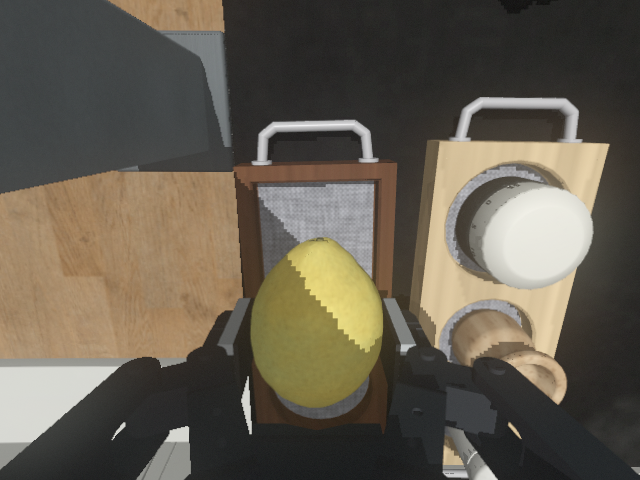

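Call:
play_rows(rows=[[[0,0,0],[-1,0.5,20],1],[[0,0,0],[0,0,17],1],[[0,0,0],[0,0,12],1],[[0,0,0],[0,0,8],1],[[0,0,0],[0,0,3],1],[[0,0,0],[0,0,0],1],[[0,0,0],[0,0,0],1]])

```text
t: 25.3
tcp_pos: [0.4129, -0.1368, 0.039]
tool_rot: [0.707, 0.707, 0.0, 0.0]
force: [-0.1, 0.5, -1.4]
finger_gap: 0.608
gripper_force: 42.3
```

Call:
play_rows(rows=[[[0,0,0],[0,0,2],1],[[0,0,0],[0,0,0],1],[[0,0,0],[0,0,0],0.35],[[0,0,0],[0,0,0],0.3],[[0,0,0],[0,0,0],0.2],[[0,0,0],[0,0,0],0.1],[[0,0,0],[0,0,0],0],[[0,0,0],[0,0,0],0],[[0,0,0],[0,0,0],0],[[0,0,0],[0,0,-10],0],[[0,0,0],[0,0,-30],0],[[0,0,0],[0,0,-40],0]])

```text
t: 26.3
tcp_pos: [0.4109, -0.1362, 0.1154]
tool_rot: [0.707, 0.707, -0.001, -0.004]
force: [1.3, -0.6, -0.6]
finger_gap: 0.998
gripper_force: 0.0
```

Call:
play_rows(rows=[[[0,0,0],[0,0,-40],0],[[0,0,0],[0,0,-40],0],[[0,0,0],[0,0,-40],0],[[0,0,0],[20,0,-30],0],[[0,0,0],[40,0,0],0],[[0,0,0],[40,0,0],0],[[0,0,0],[40,0,0],0],[[0,0,0],[40,0,0],0],[[0,0,0],[40,0,0],0],[[0,0,0],[40,0,0],0],[[0,0,0],[0,0,0],0],[[0,0,0],[0,0,0],0]])

```text
t: 27.3
tcp_pos: [0.4117, 0.1249, 0.2663]
tool_rot: [0.705, 0.709, -0.0, -0.0]
force: [-0.3, -0.8, -0.4]
finger_gap: 0.999
gripper_force: 0.0
```

Run:
```python
from h import *
s=sense();p=s['tcp_pos'];print(s['t'],p)
for n in('top','wrist'):
    im,d,c=snap(n);P=cloud(d,c)
    try: print(n,circ(P,.027,.08,.412,-.136,.05),circ(P,.11,.142,.408,.251,.05))
    except Exception as e: print(n,e)
save('w6',im)
```

```text
27.3 [0.41165032 0.12492087 0.26633946]
top (362, (411, -137, 97), [array([ 414., -140.]), array([93., 79.]), np.float64(14.0)], np.float64(73.0)) (182, (410, 249, 52), [array([409., 253.]), array([48., 43.]), np.float64(0.0)], np.float64(142.0))
wrist (1604, (411, -129, 60), [array([ 411., -123.]), array([54., 46.]), np.float64(3.0)], np.float64(67.0)) (4214, (408, 250, 50), [array([408., 250.]), array([49., 49.]), np.float64(0.0)], np.float64(140.0))
```

View pics/w6.png

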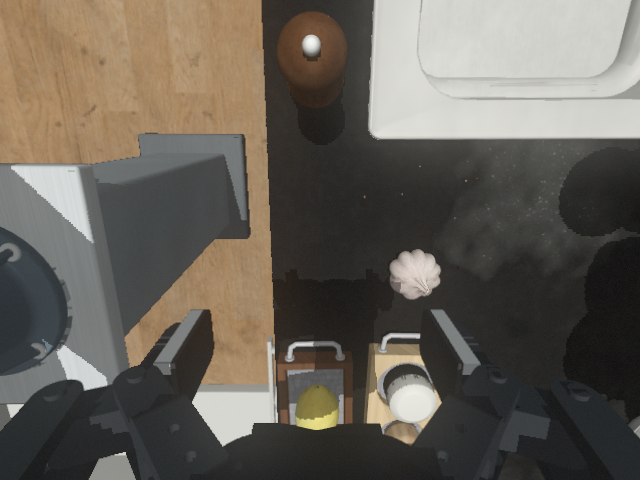

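Call:
play_rows(rows=[[[0,0,0],[30,-1,0],0],[[0,0,0],[32,-1,0],0],[[0,0,0],[32,-1,0],0],[[0,0,0],[32,-1,0],0],[[0,0,0],[0,0,0],0],[[0,0,0],[0,0,20],0],[[0,0,0],[0,0,0],0],[[0,0,0],[0,0,0],0]])

```text
t: 28.07
tcp_pos: [0.4084, 0.247, 0.2458]
tool_rot: [0.708, 0.706, -0.002, -0.001]
force: [0.1, -0.6, -0.2]
finger_gap: 1.002
gripper_force: 0.0
```

Call:
play_rows(rows=[[[0,0,0],[4,0,30],0],[[0,0,0],[0,0,35],0],[[0,0,0],[0,0,30],0],[[0,0,0],[0,0,20],0],[[0,0,0],[0,0,15],0],[[0,0,0],[0,0,3],0],[[0,0,0],[0,0,0],0],[[0,0,0],[0,0,0],1],[[0,0,0],[0,0,0],1],[[0,0,0],[0,0,0],1],[[0,0,0],[0,0,0],1],[[0,0,0],[0,0,0],1]], grip_force=60)

```text
t: 29.07
tcp_pos: [0.4094, 0.2534, 0.1153]
tool_rot: [0.707, 0.707, 0.001, 0.001]
force: [-1.4, 1.0, 7.3]
finger_gap: 0.534
gripper_force: 60.2
```

Call:
play_rows(rows=[[[0,0,0],[0,0,0],1],[[0,0,0],[0,0,0],1]])

```text
t: 29.23
tcp_pos: [0.4094, 0.2534, 0.1153]
tool_rot: [0.707, 0.707, 0.001, 0.001]
force: [-2.0, 0.6, 7.3]
finger_gap: 0.534
gripper_force: 60.2
```

Call:
play_rows(rows=[[[0,0,0],[0,0,-10],1],[[0,0,0],[0,0,-20],1],[[0,0,0],[0,0,-25],1],[[0,0,0],[0,0,-25],1],[[0,0,0],[0,0,-20],1],[[0,0,0],[0,0,-10],1],[[0,0,0],[-10,0,0],1],[[0,0,0],[-20,0,0],1],[[0,0,0],[-30,0,0],1],[[0,0,0],[-30,0,0],1],[[0,0,0],[-30,0,0],1],[[0,0,0],[-30,0,0],1]])

```text
t: 30.23
tcp_pos: [0.4073, 0.1012, 0.2229]
tool_rot: [0.707, 0.707, -0.001, -0.0]
force: [0.4, -0.4, -1.8]
finger_gap: 0.532
gripper_force: 62.0
```

Call:
play_rows(rows=[[[0,0,0],[-30,0,0],1],[[0,0,0],[-30,0,0],1],[[0,0,0],[-30,0,0],1],[[0,0,0],[-30,0,0],1],[[0,0,0],[-30,0,0],1],[[0,0,0],[-30,0,0],1],[[0,0,0],[-30,0,0],1],[[0,0,0],[-30,0,0],1],[[0,0,0],[-30,0,0],1],[[0,0,0],[-30,0,0],1],[[0,0,0],[-20,0,0],1],[[0,0,0],[-10,0,0],1]])

```text
t: 31.23
tcp_pos: [0.4079, -0.23, 0.223]
tool_rot: [0.708, 0.706, -0.0, 0.0]
force: [0.3, 0.4, -1.8]
finger_gap: 0.535
gripper_force: 62.0
```

Call:
play_rows(rows=[[[0,0,0],[-5,2,0],1],[[0,0,0],[0,0,0],1],[[0,0,0],[0,0,0],1],[[0,0,0],[0,0,0],1]])

```text
t: 31.57
tcp_pos: [0.41, -0.2304, 0.2232]
tool_rot: [0.707, 0.708, 0.0, -0.001]
force: [-0.3, 1.0, -1.9]
finger_gap: 0.533
gripper_force: 62.0
```

Run:
```python
from h import *
s=sense();p=s['tcp_pos'];print(s['t'],p,s['finger_gap'],s['force'])
im,d,c=snap('scene');P=cloud(d,c);save('s7',im,(280,150,480,360),2.8)
x,y=p[0],p[1]
for a,b in((.08,.11),(.10,.13)):
    try: print(circ(P,a,b,x,y,.05))
    except Exception as e: print(e)
```

```text
31.5667 [ 0.41003931 -0.23041172  0.22322984] 0.5330213907980819 [-0.27240688  1.00994701 -1.85531567]
(11, (387, -234, 26), [array([ 384., -234.]), array([ 6., 26.]), np.float64(1.0)], np.float64(110.0))
(221, (408, -237, 57), [array([ 398., -242.]), array([34., 57.]), np.float64(25.0)], np.float64(129.0))
```

View pics/s7.png

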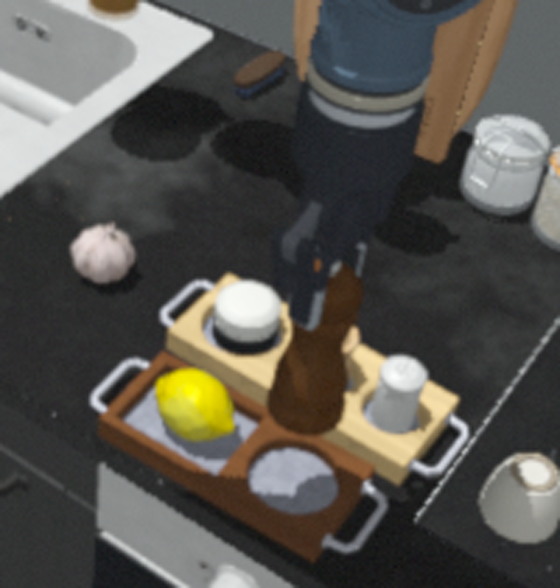

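Run:
```python
from h import *
for n in('scene','top'):
    im,d,c=snap(n);P=cloud(d,c);hsv=cv2.cvtColor(im,cv2.COLOR_RGB2HSV)
    m=(np.hypot(P[...,0]-.41,P[...,1]+.233)<.075)&(hsv[...,1]>90)&(P[...,2]>.095)
    Q=P[m]*1000
    for z in range(100,270,12):
        q=Q[(Q[:,2]>=z)&(Q[:,2]<z+12)]
        if len(q)>8: print(n,z,len(q),np.percentile(q,3,0)[:2].round(),np.percentile(q,97,0)[:2].round())
# projected direction of vertical line at the mill
im,d,c=snap('scene')
A=Rm(c['attitude']);f=240/np.tan(np.radians(c['vfov'])/2)
for z in(.108,.24):
    v=A.T@(np.array([.41,-.233,z])-c['xyz']);print(f*v[0]/v[2]+c['cx'],f*v[1]/v[2]+c['cy'])
```

```text
scene 100 26 [ 382. -262.] [ 404. -218.]
scene 112 152 [ 382. -264.] [ 416. -213.]
scene 124 86 [ 384. -262.] [ 413. -221.]
scene 136 126 [ 383. -262.] [ 409. -215.]
scene 148 138 [ 386. -260.] [ 416. -216.]
scene 160 130 [ 388. -257.] [ 417. -218.]
scene 172 85 [ 391. -255.] [ 412. -221.]
scene 184 70 [ 390. -255.] [ 409. -220.]
scene 196 68 [ 387. -257.] [ 407. -224.]
scene 208 65 [ 387. -258.] [ 411. -236.]
scene 220 54 [ 388. -259.] [ 409. -245.]
scene 232 132 [ 391. -258.] [ 424. -239.]
scene 244 41 [ 397. -247.] [ 420. -224.]
387.7303870885709 294.7038079340226
396.8761168273119 248.81689292040056
```

Call:
play_rows(rows=[[[0,0,0],[-1.5,2,15],1],[[0,0,0],[0,0,20],1],[[0,0,0],[0,0,20],1],[[0,0,0],[0,0,15],1],[[0,0,0],[0,0,10],1],[[0,0,0],[0,0,8],1],[[0,0,0],[0,0,4],1],[[0,0,0],[0,0,2],1],[[0,0,0],[0,0,0],1],[[0,0,0],[0,0,0],1]])

```text
t: 32.6
tcp_pos: [0.4129, -0.2338, 0.13]
tool_rot: [0.707, 0.707, 0.0, 0.001]
force: [0.4, 0.7, -2.4]
finger_gap: 0.538
gripper_force: 62.0
```

Call:
play_rows(rows=[[[0,0,0],[0,0,2],1],[[0,0,0],[0,0,2],1],[[0,0,0],[0,0,0],1],[[0,0,0],[0,0,0],1]])

```text
t: 32.93
tcp_pos: [0.4125, -0.2336, 0.1256]
tool_rot: [0.707, 0.707, 0.0, 0.0]
force: [-0.1, 0.7, -1.8]
finger_gap: 0.535
gripper_force: 62.0
```

Call:
play_rows(rows=[[[0,0,0],[0,0,1],1],[[0,0,0],[0,0,0],1],[[0,0,0],[0,0,0],1]])

```text
t: 33.18
tcp_pos: [0.4126, -0.2338, 0.1254]
tool_rot: [0.707, 0.707, -0.0, 0.0]
force: [-1.3, -0.1, 5.4]
finger_gap: 0.533
gripper_force: 62.6
```

Contact. Release gently, then lift and back off.

Call:
play_rows(rows=[[[0,0,0],[0,0,0],0.45],[[0,0,0],[0,0,0],0.4],[[0,0,0],[0,0,0],0.3],[[0,0,0],[0,0,0],0.2],[[0,0,0],[0,0,0],0.1],[[0,0,0],[0,0,0],0],[[0,0,0],[0,0,0],0],[[0,0,0],[0,0,0],0],[[0,0,0],[0,0,-10],0],[[0,0,0],[0,0,-30],0],[[0,0,0],[0,0,-40],0],[[0,0,0],[0,0,-40],0]])

```text
t: 34.18
tcp_pos: [0.4117, -0.2329, 0.2451]
tool_rot: [0.707, 0.707, -0.0, -0.002]
force: [1.1, -0.7, 0.1]
finger_gap: 0.999
gripper_force: 0.0
```

Call:
play_rows(rows=[[[0,0,0],[20,0,-30],0],[[0,0,0],[40,0,0],0],[[0,0,0],[40,0,0],0],[[0,0,0],[40,0,0],0],[[0,0,0],[40,0,0],0],[[0,0,0],[40,0,0],0],[[0,0,0],[40,0,0],0],[[0,0,0],[40,0,0],0],[[0,0,0],[20,0,0],0],[[0,0,0],[0,0,0],0],[[0,0,0],[0,0,0],0],[[0,0,0],[0,0,0],0]])

```text
t: 35.18
tcp_pos: [0.4126, 0.0859, 0.2745]
tool_rot: [0.707, 0.707, -0.0, 0.0]
force: [0.9, -0.6, 0.7]
finger_gap: 0.998
gripper_force: 0.0
```

Run:
```python
from h import *
s=sense();print(s['t'],s['tcp_pos'])
im,d,c=snap('scene');P=cloud(d,c);save('s8',im,(300,150,500,360),2.8)
print(circ(P,.12,.175,.413,-.235,.05))
```

```text
35.1833 [0.41263364 0.08588794 0.27448955]
(433, (409, -240, 49), [array([ 405., -241.]), array([41., 49.]), np.float64(13.0)], np.float64(161.0))
```

View pics/s8.png

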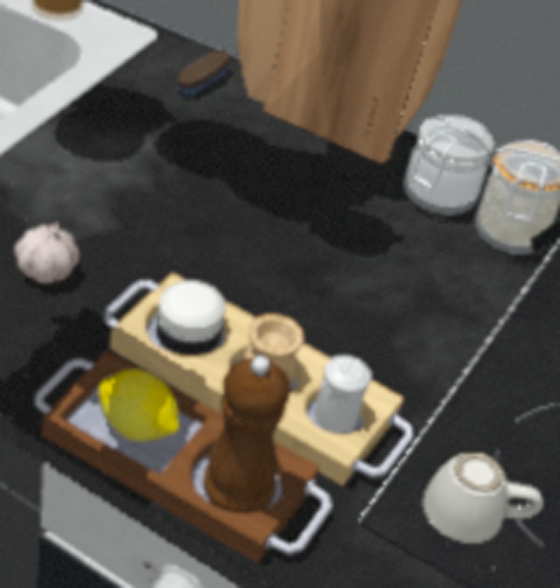

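```bash
python3 -c "
from station import *
print(sign_off())"
```

```text
the job is handed in; nothing more can be done
None
```

Both trays are made up in the order asked and the job was handed in at about 35 s, with the last pictures showing every item seated in its well and the garlic and mug left where they were; no verdict came back.

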